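Hold a spring clip open over the price card

TASK

I am about to clip a ticket to the wide price card (the one wider than it is tall), so hold the spring clip ready for me: squeeze it off the ticket tray's rim by its two thumb levers, bring it jaws down over the middle of that card's top edge, square to the card, and lower it until the edge is about 15 mm up between the lips. Finish while holding it there, squeezed wide open and clear of both faces of the card, so that I can slip the ticket in: don't let it close on the card and don't let go. Leave both card stands and everything else on the table where they are.

Things in the scene. Friction and masses are not known exactly. Their poses are not given: they have to be found in the camera images.
- clip: Plain steel spring clip, 90 mm tall, 50 mm wide, about 90 g: two pressed plates on one level pin. It starts upright on the tray's wall, jaws down, biting 16 mm over the rim, thumb levers up. Origin: middle of the pin, 26 mm above the rim when parked. z points up to the thumb levers, y runs along the pin, x is the way the jaws open, square to the wall (and to the card when in place).
- clip_mouth (a point): Midway between the clip's lips at their lower ends, on the clip's z axis, 42 mm below the pin. The flat lips reach from 26 to 42 mm below the pin; the space above them is free up to the spring coil, 7 mm below the pin.
- clip_thumbs (a point): Midway between the clip's two thumb levers' rolled ends (7 mm round bars along y, 38 mm long), on the clip's z axis, 44 mm above the pin. Parked they measure 55 mm over their outsides along x; squeezed to the stop 32 mm. Pinching them takes 7 N a side to start and 12 N at the stop; 20 N or more holds the clip firmly at the stop and does no harm.
- clip_far (a joint): How far each plate of the clip has turned (rad; the two plates turn alike): 0 parked on the tray's 6 mm wall (lips 6 mm apart), -0.07 lips together, grows as the clip is squeezed open, 0.25 at the stop, where the lips gape 26 mm at their lower ends and 18 mm at their upper ends.
- tray: Open wooden ticket tray, 120 (x) by 160 (y) by 60 mm high, walls 6 mm thick, fixed to the table, with blank tickets in it no higher than the rim. Origin: centre of its underside. The clip sits on its wall on the -x side (the side towards the robot), somewhere within 45 mm of that wall's middle.
- wide_card: Loose card stand: a wooden foot (60 by 150 mm, 24 mm high) with a stiff card 3 mm thick standing upright in it, the card wider than it is tall: 180 mm wide, its top edge 118 mm above the table. Origin: centre of the foot's underside; y runs along the card, x is square to its faces.
- wide_card_edge (a point): The middle of the wide card's top edge, 118 mm above the table, midway between the card's faces.
- tall_card: The other loose card stand, taller than wide: card 105 mm wide and 3 mm thick, top edge 173 mm above the table, foot 60 by 100 mm. Origin: centre of the foot's underside. Leave it alone.
- stopper: Bystander: faceted clear glass decanter stopper lying on its side, 120 mm long, head 47 mm across. Origin: under the middle of its length, on the table.
- flowerpot: Bystander: brick-red flowerpot, 104 mm across, 96 mm high. Origin: centre of its underside.
- red_bowl: Bystander: red glass bowl with a black rim, 110 mm across, 52 mm high. Origin: centre of its underside.
- mug: Bystander: white mug, 82 mm across without its handle, 93 mm high. Origin: centre of its underside.
- trinket_pot: Bystander: small white lidded china pot with gilt lines, 86 mm across, 69 mm high. Origin: centre of its underside.
- bud_vase: Bystander: blue bud vase, 72 mm across, 115 mm high. Origin: centre of its underside.
Mind the look-alikes: they are no part of the job. What is shaped like the clip but green or purple is not meant.

How it is judged:
On the way:
1. the clip is squeezed open and lifted off the tray's rim (value of joint clip_far above 0.15 rad and z of clip_mouth in the frame of tray above 0.066 m and contact force between the fingers and clip above 3 N), for 0.2 s.
At the end, for the whole second after the job is handed in: For the last second the fingers hold the clip open (0.18 rad or more), still, upright and square to the wide card (0.2 rad), lips 7 to 26 mm below its top edge, within 20 mm of the edge's middle and 8 mm of centred on the card, not touching it; the stand within 12 mm of its start (value of joint clip_far above 0.18 rad and z of clip_mouth in the frame of wide_card_edge between -0.026 and -0.007 m and y of clip_mouth in the frame of wide_card_edge between -0.02 and 0.02 m and x of clip_mouth in the frame of wide_card_edge between -0.008 and 0.008 m and angle between the y axis of clip and the y axis of wide_card, either way round below 0.2 rad and angle between clip's own z axis and vertical below 0.2 rad and contact force between clip and wide_card below 0.2 N and contact force between the fingers and clip above 3 N and linear speed of clip below 0.02 m/s and distance of wide_card from where it was at the start of the episode below 0.012 m and angle between wide_card's own z axis and vertical below 0.05 rad); the arm keeps its last pose, push and grip.
It fails at once if the clip bites or strikes the wide card (contact force between clip and wide_card above 4 N).
It fails at once if a card stand is shifted or tipped (distance of any of wide_card, tall_card from where it was at the start of the episode above 0.015 m or angle between any of wide_card, tall_card's own z axis and vertical above 0.15 rad).
It fails at once if another thing on the table is knocked about (distance of any of stopper, flowerpot, red_bowl, mug, trinket_pot, bud_vase from where it was at the start of the episode above 0.02 m).
It also fails if it takes over 43 s, if anything falls off the work surface, if the arm or the gripper's body presses on something with over 40 N, if the wrist force passes 120 N, or if a joint passes its speed limit or range.

ROBOT

A 6-joint arm with a two-finger parallel gripper is mounted at the origin on the work surface. World frame = base frame: x ahead of the robot, y to its left, z up, the work surface at z = 0. Lengths are in m, angles in rad, forces in N, time in s.
With the tool pointing down it reaches from about 0.275 to 0.875 m from the base axis. Payload 12.5 kg.
Tool frame: the origin (TCP) lies at the very end of the fingers, on their centre line; the grasp point (between the pads) lies 19 mm behind it; x points along the fingers, z is the direction in which the jaws open and shut, and the axes are right-handed (so a half turn about x gives the same grasp; the last joint's range is limited). The gripper opens to 85 mm and grips with 20 to 120 N. Pads are 22 mm wide; open, the fingers measure 114 mm over their backs; the gripper's body (76 mm by 85 mm) begins 54 mm behind the grasp point. The pads swing forward as they close: fully open they stand 13 mm farther back than shut.
Start: joints at [-1.357, 0.351, 1.652, -0, 1.139, -0.085], TCP at [0.162, -0.526, 0.231] pointing down, gripper open.
Joint ranges: [-2.75, 2.75], [-0.79, 2.1], [0.01, 2.65], [-1.57, 4.71], [0.07, 3.14], [-2.87, 2.87]. Speed limits (rad/s): [2.22, 2.22, 2.79, 3.14, 3.14, 3.14].

INTERFACE

Orientations are given as a unit quaternion [x, y, z, w].
In Python, from station import sensors, eyes, order gives the robot as it stands.
- The arm moves only by the tool drive_tool, never from a script. Its argument "deltas" is one flat list of numbers, 6 for each row, row after row: the shift along the tool's x, y, z in units of 500 mm (1.0 is 500 mm), then the turn, a rotation vector about the tool's x, y, z in units of 360 degrees (1.0 is 360 degrees). In form: [x, y, z, wx, wy, wz, x, y, z, wx, wy, wz, ...]. A call has 1 to 12 rows; each row shifts and turns the commanded pose from where the row before left it, along the tool's axes as they then stand; what a row does not reach is not made up. A row lasts 1/8 s, in which the tool goes at most 62.5 mm and 10.7 degrees, less where a joint would pass 70% of its speed; a pose out of reach is approached as far as the arm can. A call with a number of a shift or a turn outside -1 to 1 is refused whole. A call with a gripper value outside its range is refused whole. "hand" is the opening in per cent of the stroke, from 0 (shut) to 100 (fully open), set as the call begins (left out, the last holds). The fingers move at their own pace and stop on an object; "grip_force" is the grip in N (left out, the last holds). Time passes only in rows, so rows that do not move let the fingers close. It gives the time, the measured TCP pose, the force and the opening at its end, in the units of the state.
- sensors.get_state(): the state, without advancing time (a new reading comes with each control period).
- eyes.camera(name): name is "scene" or "side" or "wrist"; returns a dict with "pixels" (420x560x3 uint8, blue, green, red), "fx", "fy", "cx", "cy" (pixels), "D" ([k1, k2, p1, p2, k3] as OpenCV has them; the pictures are not rectified), "extrinsics" (4x4, takes a point from world to camera coordinates). Camera axes: x right, y down, z forward; pixel columns grow to the right and rows downward; lengths in m; the calibration is good to about 2 mm. A picture is of the moment at which its call begins. There is no depth.
- order.job_done(): hands the job in, once; it reports no verdict.
The state is a dict: "clock": time; "q": joint angles; "joint_velocities": joint speeds; "effort": joint torques, N m; "eef_pos": TCP position; "ee_rot": TCP orientation; "wrist_force": force on the tool from outside, world axes, zero at the start; "ft_torque": the same for the moment, N m; "gripper_width": opening from 0.0 (shut) to 1.0 (fully open).
Only numpy, scipy, OpenCV 4.12 (cv2) and the standard library are available. Lean on these libraries where they do the work, as an engineer would, in place of code of your own. Each camera call takes 0.05 s, during which the arm holds its last target.

## Working session

There is one attempt and no reset: what is moved stays moved. The work goes in short steps, Python scripts to look and compute and a tool call to move; the robot and the scene stay as the last step left them, time stands still between calls to the robot, and variables do not carry over. Pictures are saved under pics/ and viewed, and the job is handed in when it is done.

Besides the shell and the picture viewer there is one more tool, called after "Emit:" as name(argument=value, ...) on one line, values as JSON. drive_tool: Moves the arm, as the interface text tells. Shifts and turns lie within -1 to 1; 1 stands for 500 mm of shift or 360 degrees of turn. Its arguments: {"type":"object","properties":{"deltas":{"type":"array","items":{"type":"number","minimum":-1,"maximum":1}},"hand":{"type":"number"},"grip_force":{"type":"number"}},"required":["deltas"]}

```bash
mkdir -p pics; cat > h.py <<'E'
import numpy as np, cv2, json, pickle
from station import sensors, eyes, order
def snap(n,f):
    c=eyes.camera(n); cv2.imwrite(f'pics/{f}.png',c['pixels']); pickle.dump(c,open(f'pics/{f}.pkl','wb')); return c
def load(f): return pickle.load(open(f'pics/{f}.pkl','rb'))
def K(c): return np.array([[c['fx'],0,c['cx']],[0,c['fy'],c['cy']],[0,0,1.]])
def ray(c,p):
    u=cv2.undistortPoints(np.array([[p]],float),K(c),np.array(c['D'],float))[0,0]
    E=np.array(c['extrinsics']);R=E[:3,:3];t=E[:3,3]
    d=R.T@np.array([u[0],u[1],1]); return -R.T@t, d/np.linalg.norm(d)
def onz(c,p,z):
    o,d=ray(c,p); return o+d*(z-o[2])/d[2]
def tri(obs):
    A=np.zeros((3,3));b=np.zeros(3);L=[]
    for c,p in obs:
        o,d=ray(c,p);M=np.eye(3)-np.outer(d,d);A+=M;b+=M@o;L.append((o,d))
    X=np.linalg.solve(A,b); return X,[np.linalg.norm(np.cross(X-o,d)) for o,d in L]
def proj(c,X):
    E=np.array(c['extrinsics']); r,_=cv2.Rodrigues(E[:3,:3])
    return cv2.projectPoints(np.array(X,float).reshape(-1,1,3),r,E[:3,3],K(c),np.array(c['D'],float))[0][:,0]
def crop(f,x0,y0,x1,y1,s,out):
    im=cv2.imread(f'pics/{f}.png')[y0:y1,x0:x1]; cv2.imwrite(f'pics/{out}.png',cv2.resize(im,None,fx=s,fy=s,interpolation=cv2.INTER_CUBIC))
E
python3 - <<'E'
from h import *
for n in ['scene','side','wrist']:
    c=snap(n,n+'0'); E=np.array(c['extrinsics']); print(n,-E[:3,:3].T@E[:3,3],E[2,:3],c['fx'])
print(sensors.get_state())
E
```

```text
scene [ 0.97337408 -0.47070488  0.84837269] [-0.44559433  0.49503818 -0.74591078] 380.0091663505415
side [0.31967065 1.02425583 0.75308175] [ 0.15095527 -0.84024524 -0.52076909] 408.8899363143074
wrist [ 0.23630358 -0.50154231  0.37269684] [-0.29062959 -0.08901478 -0.9526861 ] 375.26272671410163
{'clock': 0.15, 'q': array([-1.35661628e+00,  3.51143195e-01,  1.65223168e+00,  3.01263885e-05,
        1.13910998e+00, -8.45857970e-02]), 'joint_velocities': array([-0.00055163, -0.00096807, -0.00244074,  0.00084876, -0.00075159,
        0.00111676]), 'effort': array([ 8.29445362e-04, -5.06252074e+01, -2.91499436e+01, -1.14995237e-04,
        3.32678523e-03,  1.42130574e-05]), 'eef_pos': array([ 0.16187581, -0.52539081,  0.23088252]), 'ee_rot': array([ 0.42023653,  0.56907347, -0.41980571,  0.56861218]), 'wrist_force': array([ 0.45801229,  0.15452567, -0.36181442]), 'ft_torque': array([-0.00780599,  0.03781958,  0.00196678]), 'gripper_width': 0.999723993384173}
```

View pics/scene0.png

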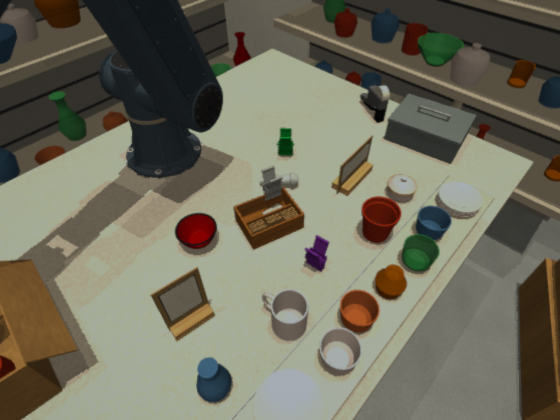

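View pics/side0.png

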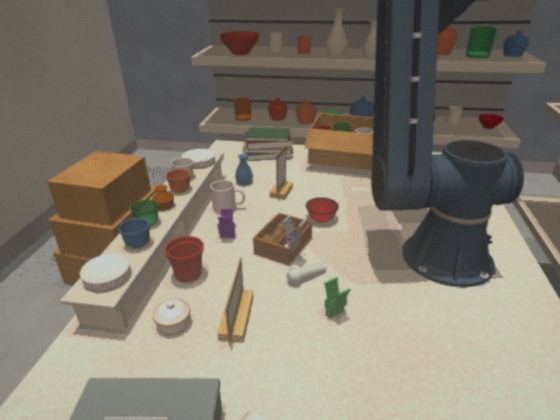

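View pics/wrist0.png

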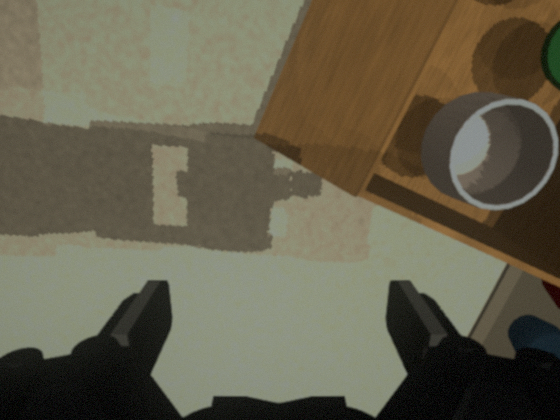

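```bash
python3 - <<'E'
from h import *
crop('scene0',220,120,420,260,4,'s_a');crop('scene0',130,250,260,350,6,'s_b');crop('side0',190,180,350,340,4,'d_a');crop('side0',250,130,310,210,7,'d_b')
E
```

```text
(no output)
```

View pics/s_a.png

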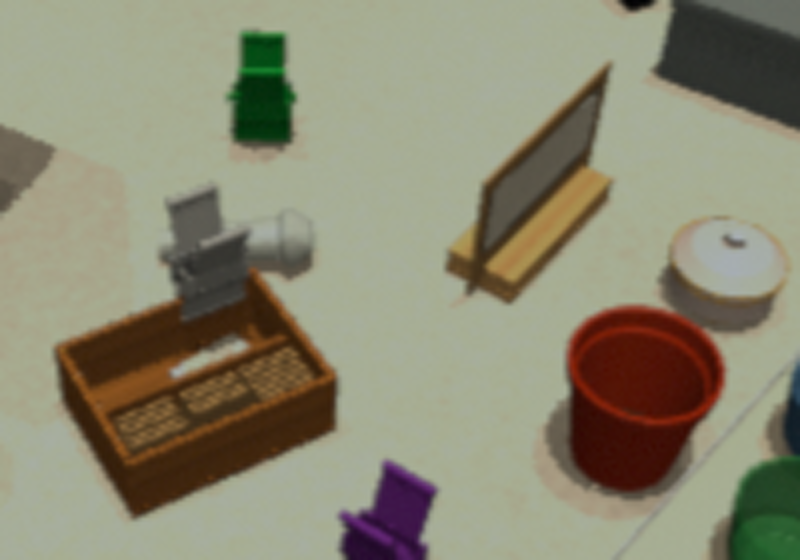

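View pics/s_b.png

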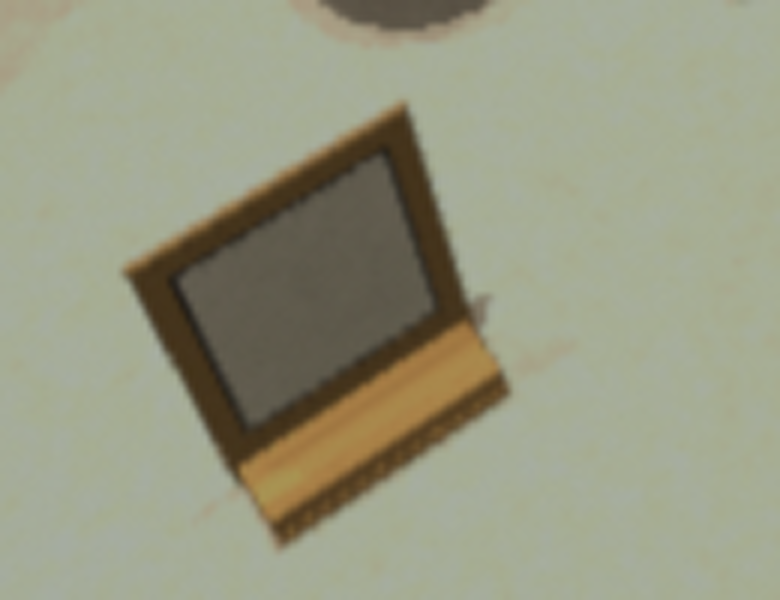

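View pics/d_a.png

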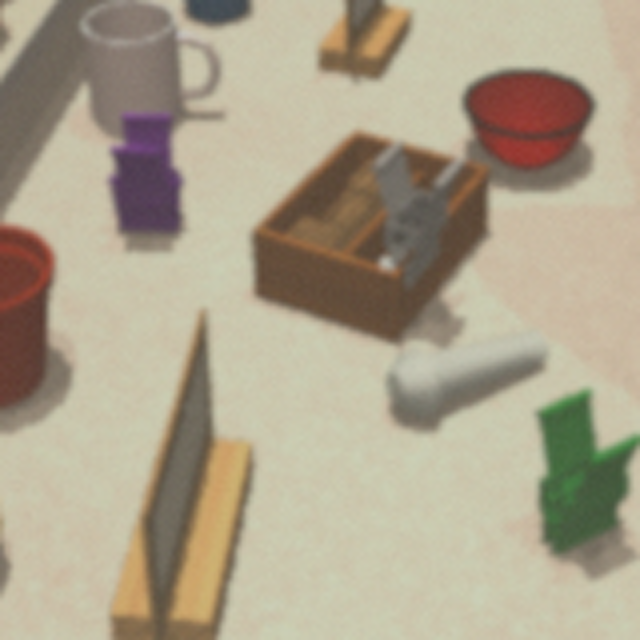

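View pics/d_b.png

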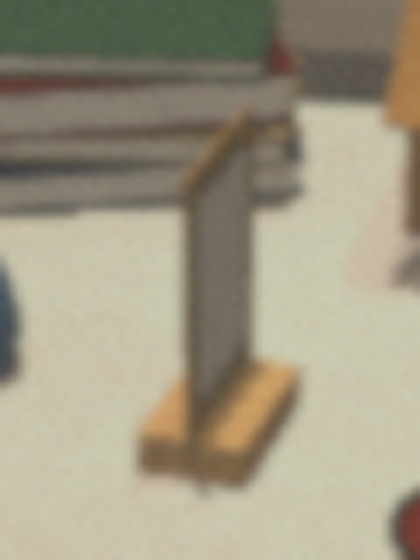

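```bash
python3 - <<'E'
from h import *
s=load('scene0');d=load('side0')
def T(n,a,b):
    X,r=tri([(s,a),(d,b)]);print(n,X.round(4),np.round(r,4));return X
a=T('w1',(341.75,166.75),(241,258));b=T('w2',(372.2,136.5),(227.5,310));print(np.linalg.norm(a-b),np.degrees(np.arctan2(*(b-a)[1::-1])),(a+b)/2)
T('t',(151.2,295),(285.4,146));T('t',(197.3,267.3),(277.1,156.9))
T('t',(151.2,295),(277.1,156.9));T('t',(197.3,267.3),(285.4,146))
S=lambda x,y:(x/4+220,y/4+120)
D=lambda x,y:(x/4+190,y/4+180)
# tray rim corners
p=[T('tr',S(57,347),D(488,168)),T('tr',S(337,375),D(255,235)),T('tr',S(254,270),D(405,272)),T('tr',S(133,460),D(360,133))]
for n,P in [('stopper',S(245,240)),('pot',S(728,270))]: print(n,onz(s,P,.02))
print('bowl',onz(s,(197,235),.03),'green',onz(s,(285,145),.03),'purple',onz(s,(317,260),.03),'pot',onz(s,(377,225),.03))
E
```

```text
w1 [0.5541 0.2378 0.1137] [0.0027 0.0027]
w2 [0.5401 0.4147 0.1121] [0.0031 0.0031]
0.17744554308371369 94.53157455173185 [0.54710744 0.32623887 0.11289812]
t [ 0.5319 -0.3713  0.1672] [0.0001 0.0001]
t [ 0.547  -0.2693  0.1668] [0.0015 0.0015]
t [ 0.5411 -0.3607  0.1411] [0.0236 0.0236]
t [ 0.5388 -0.2807  0.1922] [0.023 0.023]
tr [ 0.3995 -0.0418  0.0572] [0.002 0.002]
tr [0.5595 0.071  0.0553] [0.0017 0.0017]
tr [0.4471 0.105  0.058 ] [0.0054 0.0054]
tr [ 0.5072 -0.0761  0.0572] [0.0034 0.0034]
stopper [0.40090381 0.15290106 0.02      ]
pot [0.69532014 0.37722171 0.02      ]
bowl [ 0.3828746  -0.16392052  0.03      ] green [0.30373058 0.27784794 0.03      ] purple [ 0.67265274 -0.0085229   0.03      ] pot [0.72290577 0.19278661 0.03      ]
```

```bash
cat >> h.py <<'E'
from scipy.spatial.transform import Rotation as Rn
def pose(): 
    st=sensors.get_state(); return np.array(st['eef_pos']),Rn.from_quat(st['ee_rot'])
def tgtR(yaw): # tool x down, tool z at yaw deg in the world plane
    z=np.array([np.cos(np.radians(yaw)),np.sin(np.radians(yaw)),0]);x=np.array([0,0,-1.]);y=np.cross(z,x)
    return Rn.from_matrix(np.c_[x,y,z])
def delta(p,R,P,Q):
    d=R.inv().apply(P-p); w=(R.inv()*Q).as_rotvec()
    return (d/0.5).round(4),(w/(2*np.pi)).round(4),d.round(4),np.degrees(w).round(2)
E
python3 - <<'E'
from h import *
p,R=pose();print(R.as_matrix().round(3))
for yaw in (-18,162): print(delta(p,R,np.array([.40,.05,.30]),tgtR(yaw)))
c=load('wrist0');E=np.array(c['extrinsics']);o=-E[:3,:3].T@E[:3,3];print('cam in tool',R.inv().apply(o-p),R.inv().apply(E[2,:3]))
E
```

```text
[[-0.     0.956  0.294]
 [ 0.001  0.294 -0.956]
 [-1.     0.    -0.001]]
(array([-0.1373,  0.7939, -0.9598]), array([-1.525e-01, -1.000e-04, -1.000e-04]), array([-0.0687,  0.3969, -0.4799]), array([-5.488e+01, -4.000e-02, -3.000e-02]))
(array([-0.1373,  0.7939, -0.9598]), array([ 3.475e-01, -1.000e-04,  1.000e-04]), array([-0.0687,  0.3969, -0.4799]), array([ 1.2512e+02, -4.0000e-02,  5.0000e-02]))
cam in tool [-0.14180545  0.07816479 -0.00101161] [ 9.52654943e-01 -3.04053316e-01  3.75845525e-04]
```

Emit:
drive_tool(deltas=[-0.0115,0.0662,-0.08,0,0,0,-0.0115,0.0662,-0.08,0,0,0,-0.0115,0.0662,-0.08,0,0,0,-0.0115,0.0662,-0.08,0,0,0,-0.0115,0.0662,-0.08,0,0,0,-0.0115,0.0662,-0.08,0,0,0,-0.0115,0.0662,-0.08,0,0,0,-0.0115,0.0662,-0.08,0,0,0,-0.0115,0.0662,-0.08,0,0,0,-0.0115,0.0662,-0.08,0,0,0,-0.0115,0.0662,-0.08,0,0,0,-0.0115,0.0662,-0.08,0,0,0], hand=100)

```text
clock: 1.65
eef_pos: [0.4005, 0.0519, 0.3005]
ee_rot: [0.42, 0.569, -0.42, 0.569]
wrist_force: [0.2, -0.6, 0.0]
gripper_width: 1.003
```

Emit:
drive_tool(deltas=[0,0,0,-0.0254,0,0,0,0,0,-0.0254,0,0,0,0,0,-0.0254,0,0,0,0,0,-0.0254,0,0,0,0,0,-0.0254,0,0,0,0,0,-0.0254,0,0,0,0,0,0,0,0,0,0,0,0,0,0])

```text
clock: 2.65
eef_pos: [0.4002, 0.05, 0.3002]
ee_rot: [0.112, 0.698, -0.112, 0.698]
wrist_force: [0.8, -0.3, 0.0]
gripper_width: 1.002
```

```bash
python3 - <<'E'
from h import *
snap('wrist','wr1');snap('side','side1');print(*pose(),sensors.get_state()['q'])
E
```

```text
[0.40019181 0.05003152 0.30025571] Rotation.from_matrix(array([[-7.85807090e-05,  3.11413430e-01,  9.50274523e-01],
                            [-1.09982803e-05,  9.50274526e-01, -3.11413432e-01],
                            [-9.99999997e-01, -3.49224739e-05, -7.12482338e-05]])) [ 8.82662723e-03 -2.79979786e-04  1.90225946e+00 -1.08960919e-05
  1.23969184e+00  3.25510234e-01]
```

View pics/wr1.png

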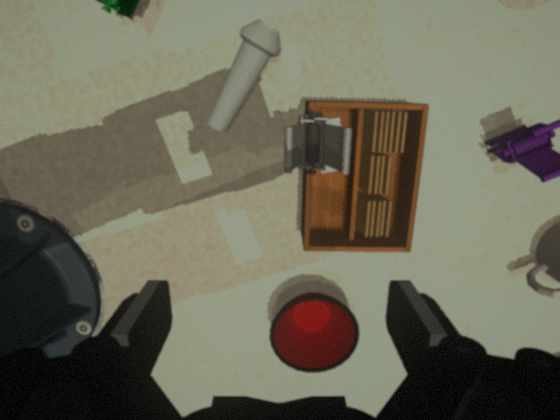

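```bash
python3 - <<'E'
from h import *
crop('wr1',270,90,440,260,4.5,'c1')
E
```

```text
(no output)
```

View pics/c1.png

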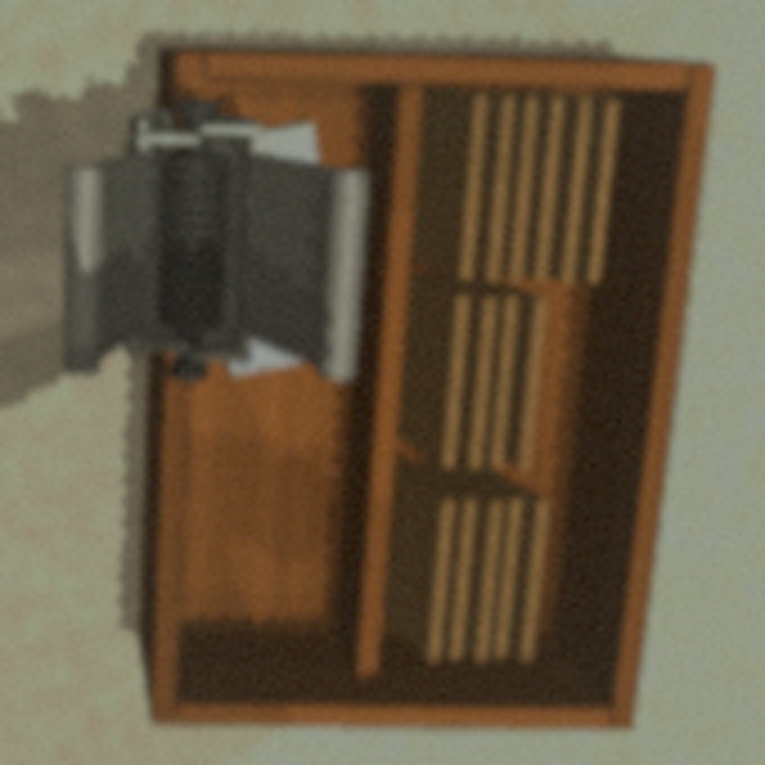

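```bash
python3 - <<'E'
from h import *
c=load('wr1');C=lambda x,y:(x/4.5+270,y/4.5+90)
P={}
for n,q in dict(lt=(85,168),lb=(81,370),rt=(349,168),rb=(343,380)).items(): P[n]=onz(c,C(*q),.1335);print(n,P[n].round(4))
m=sum(P.values())/4;ax=(P['rt']+P['rb']-P['lt']-P['lb'])/2;ay=(P['lt']+P['rt']-P['lb']-P['rb'])/2
print(m,np.linalg.norm(ax),np.linalg.norm(ay),np.degrees(np.arctan2(ax[1],ax[0])),np.degrees(np.arctan2(ay[1],ay[0])))
t=[onz(c,C(*q),.06) for q in [(178,55),(712,67),(632,725),(153,722)]]
for i in range(4):
    v=t[i]-t[i-1];print(t[i].round(4),np.linalg.norm(v),np.degrees(np.arctan2(v[1],v[0])))
E
```

```text
lt [0.4241 0.097  0.1335]
lb [0.4122 0.0621 0.1335]
rt [0.4692 0.0823 0.1335]
rb [0.458  0.0451 0.1335]
[0.44088443 0.07158803 0.1335    ] 0.04815258754026106 0.03784363763038663 -19.209255171914062 72.16630960999005
[0.4507 0.1071 0.06  ] 0.15780225650010996 70.96874688412231
[0.5622 0.0687 0.06  ] 0.11797628490848042 -18.999799710868327
[ 0.5117 -0.0802  0.06  ] 0.15722311708956047 -108.73777032502133
[ 0.3992 -0.0421  0.06  ] 0.11878335476565202 161.28033395657425
```

```bash
python3 - <<'E'
from h import *
p,R=pose()
print(delta(p,R,np.array([.4409,.0716,.21]),tgtR(-18.9)))
E
```

```text
(array([0.1805, 0.0664, 0.0639]), array([ 0.0021, -0.    ,  0.    ]), array([0.0903, 0.0332, 0.032 ]), array([ 0.76, -0.  ,  0.  ]))
```

Emit:
drive_tool(deltas=[0.045,0.0166,0.016,0.002,0,0,0.045,0.0166,0.016,0,0,0,0.045,0.0166,0.016,0,0,0,0.045,0.0166,0.016,0,0,0,0,0,0,0,0,0])

```text
clock: 3.38
eef_pos: [0.4407, 0.0714, 0.2092]
ee_rot: [0.115, 0.699, -0.116, 0.697]
wrist_force: [-0.0, 0.3, 0.0]
gripper_width: 1.003
```

```bash
python3 - <<'E'
from h import *
snap('wrist','wr2');snap('scene','scene2');print(*pose());crop('wr2',130,100,430,325,2.6,'c2');crop('scene2',220,120,340,240,5,'c2s')
E
```

```text
[0.44107417 0.0712568  0.21083503] Rotation.from_matrix(array([[ 4.30571963e-05,  3.21790598e-01,  9.46810862e-01],
                            [-1.60833736e-05,  9.46810863e-01, -3.21790598e-01],
                            [-9.99999999e-01, -1.37251187e-06,  4.59424996e-05]]))
```

View pics/c2.png

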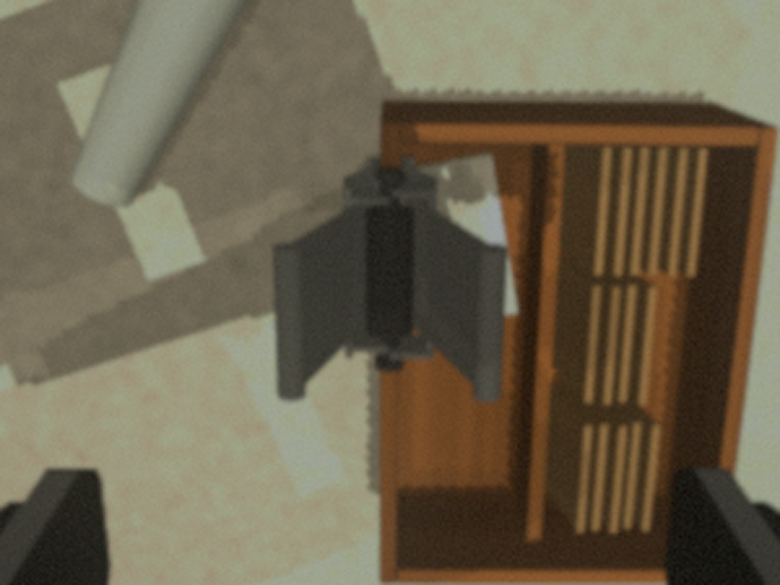

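View pics/c2s.png

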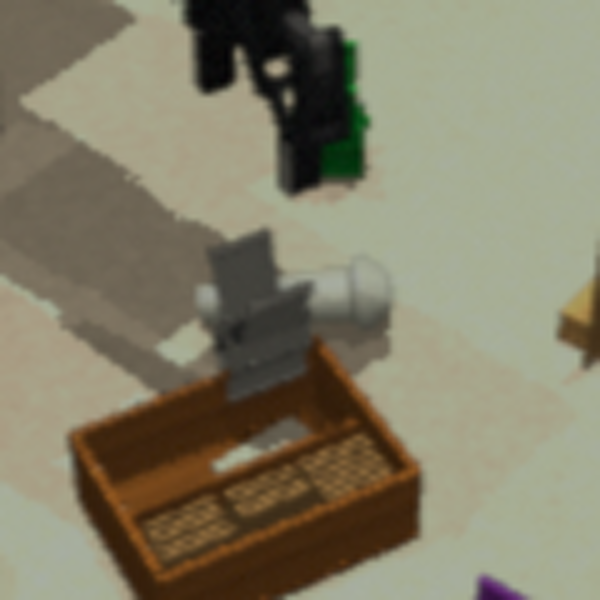

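```bash
python3 - <<'E'
from h import *
a=load('wr1');b=load('wr2');A=lambda x,y:(x/4.5+270,y/4.5+90);B=lambda x,y:(x/2.6+130,y/2.6+100)
Q=[]
for q,r in [((85,168),(288,246)),((81,370),(291,396)),((349,168),(492,246)),((343,380),(487,398))]:
    X,e=tri([(a,A(*q)),(b,B(*r))]);Q.append(X);print(X.round(4),np.round(e,4))
Q=np.array(Q);m=Q.mean(0);print(m)
for z in (m[2],.128,.1335):
  P=np.array([onz(b,B(*r),z) for r in [(288,246),(291,396),(492,246),(487,398)]]);m=P.mean(0);ax=P[2:].mean(0)-P[:2].mean(0);print(m,np.linalg.norm(ax),np.degrees(np.arctan2(ax[1],ax[0])),np.linalg.norm((P[0]-P[1])))
p,R=pose();print(delta(p,R,np.array([m[0],m[1],.111]),tgtR(-18.9)))
E
```

```text
[0.4241 0.0964 0.1267] [0.0001 0.0001]
[0.4121 0.0615 0.131 ] [0. 0.]
[0.4699 0.0816 0.129 ] [0. 0.]
[0.458  0.0444 0.1293] [0.0006 0.0006]
[0.44101176 0.0709797  0.1290005 ]
[0.44088371 0.07098491 0.1290005 ] 0.048308304157373305 -19.023424479798294 0.03844967773501907
[0.4407693  0.07064652 0.128     ] 0.04852605220518086 -19.023424479798262 0.03862298835752314
[0.4413982  0.07250673 0.1335    ] 0.04732903678875114 -19.023424479798273 0.037670256569306414
(array([ 0.1997,  0.0026, -0.0002]), array([0.0004, 0.    , 0.    ]), array([ 0.0998,  0.0013, -0.0001]), array([0.13, 0.  , 0.  ]))
```

Emit:
drive_tool(deltas=[0.053,0,0,0,0,0,0.053,0,0,0,0,0,0.053,0,0,0,0,0,0.053,0,0,0,0,0,0,0,0,0,0,0,0,0,0,0,0,0,0,0,0,0,0,0], hand=78, grip_force=40)

```text
clock: 4.35
eef_pos: [0.4418, 0.0713, 0.1055]
ee_rot: [0.115, 0.697, -0.115, 0.698]
wrist_force: [-0.3, -0.5, 0.7]
gripper_width: 0.779
```

```bash
python3 - <<'E'
from h import *
snap('wrist','wr3');snap('scene','scene3');print(*pose());crop('scene3',220,120,340,240,5,'c3s')
E
```

```text
[0.44155728 0.07135386 0.10511735] Rotation.from_matrix(array([[ 1.46441027e-03,  3.21233966e-01,  9.46998730e-01],
                            [ 7.88044003e-05,  9.46999705e-01, -3.21234419e-01],
                            [-9.99998925e-01,  5.45046648e-04,  1.36148144e-03]]))
```

View pics/wr3.png

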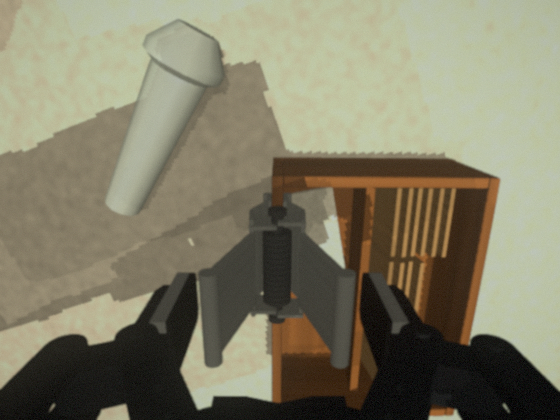

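View pics/c3s.png

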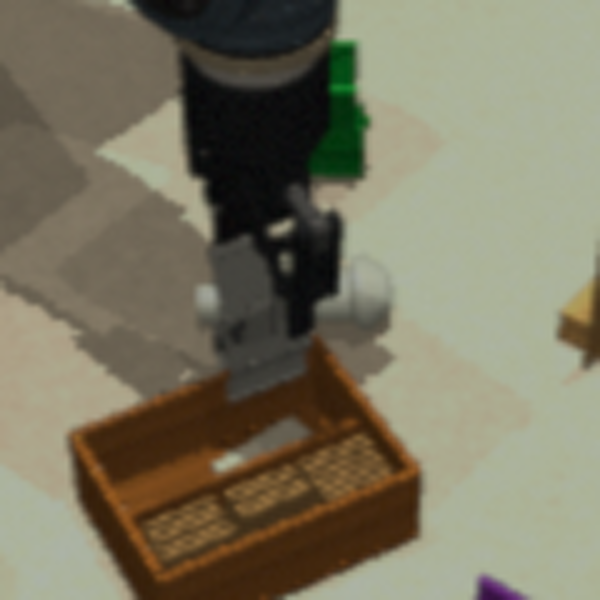

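Emit:
drive_tool(deltas=[0,0,0,0,0,0,-0.002,0,0,0,0,0,0,0,0,0,0,0], hand=62)

```text
clock: 4.82
eef_pos: [0.4411, 0.0713, 0.1053]
ee_rot: [0.115, 0.698, -0.115, 0.698]
wrist_force: [0.1, -0.5, -0.6]
gripper_width: 0.62
```

Emit:
drive_tool(deltas=[-0.002,0,0,0,0,0,-0.002,0,0,0,0,0,0,0,0,0,0,0], hand=54)

```text
clock: 5.2
eef_pos: [0.4412, 0.0713, 0.1074]
ee_rot: [0.115, 0.698, -0.115, 0.698]
wrist_force: [-0.7, -0.5, -0.7]
gripper_width: 0.545
```

Emit:
drive_tool(deltas=[-0.002,0,0,0,0,0,-0.002,0,0,0,0,0,0,0,0,0,0,0], hand=46)

```text
clock: 5.58
eef_pos: [0.4411, 0.0713, 0.1094]
ee_rot: [0.115, 0.698, -0.115, 0.698]
wrist_force: [0.0, 0.7, -0.6]
gripper_width: 0.463
```

Emit:
drive_tool(deltas=[-0.002,0,0,0,0,0,-0.002,0,0,0,0,0,0,0,0,0,0,0,0,0,0,0,0,0], hand=20)

```text
clock: 6.08
eef_pos: [0.4411, 0.0713, 0.1113]
ee_rot: [0.115, 0.698, -0.115, 0.698]
wrist_force: [0.8, 0.9, -1.4]
gripper_width: 0.347
```

```bash
python3 - <<'E'
from h import *
snap('wrist','wr4');snap('scene','scene4');print(*pose());crop('scene4',220,120,340,240,5,'c4s')
E
```

```text
[0.44112838 0.07133668 0.11126774] Rotation.from_matrix(array([[-2.21913536e-05,  3.21236753e-01,  9.46998916e-01],
                            [ 9.67459970e-06,  9.46998917e-01, -3.21236753e-01],
                            [-1.00000000e+00,  2.03315706e-06, -2.41230248e-05]]))
```

View pics/wr4.png

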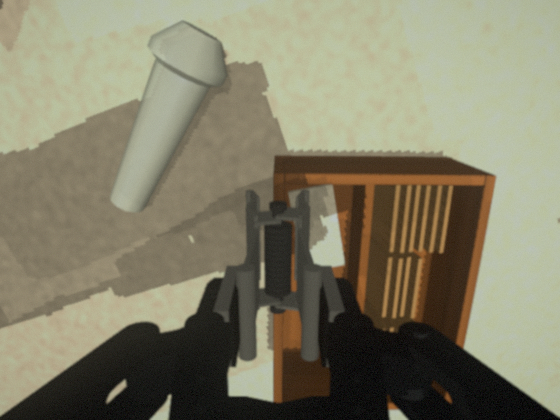

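View pics/c4s.png

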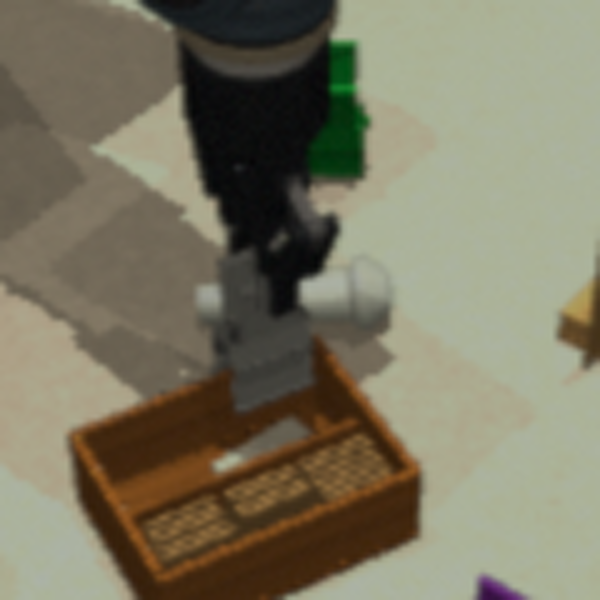

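Emit:
drive_tool(deltas=[-0.01,0,0,0,0,0,-0.03,0,0,0,0,0,-0.05,0,0,0,0,0,-0.05,0,0,0,0,0,-0.05,0,0,0,0,0,-0.05,0,0,0,0,0,-0.03,0,0,0,0,0,0,0,0,0,0,0])

```text
clock: 7.18
eef_pos: [0.4415, 0.0714, 0.2473]
ee_rot: [0.115, 0.697, -0.115, 0.698]
wrist_force: [0.4, -0.1, -1.4]
gripper_width: 0.344
```

```bash
python3 - <<'E'
from h import *
snap('wrist','wr5');snap('scene','scene5');snap('side','side5');print(*pose(),sensors.get_state()['gripper_width']);crop('scene5',220,60,380,200,4,'c5s');crop('side5',200,130,360,330,3,'c5d')
E
```

```text
[0.44068334 0.07130825 0.24548335] Rotation.from_matrix(array([[-1.45714469e-03,  3.21261831e-01,  9.46989289e-01],
                            [-4.97700402e-05,  9.46990269e-01, -3.21262240e-01],
                            [-9.99998937e-01, -5.15257262e-04, -1.36391263e-03]])) 0.3416075532121499
```

View pics/wr5.png

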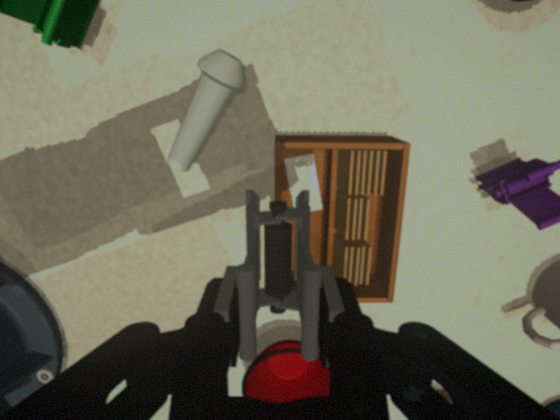

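View pics/c5s.png

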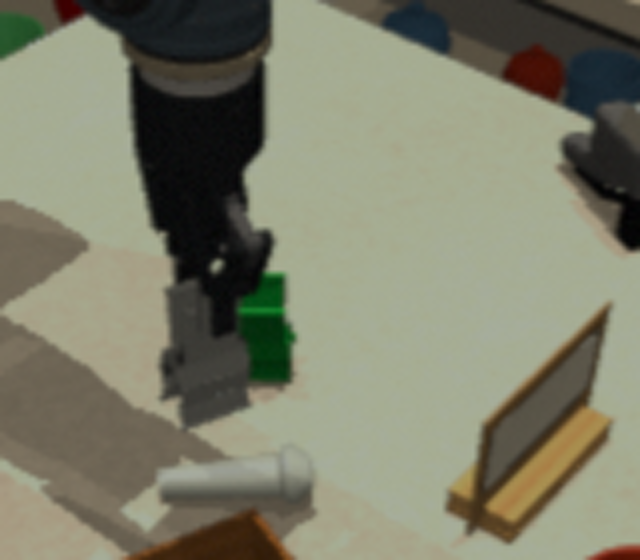

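View pics/c5d.png

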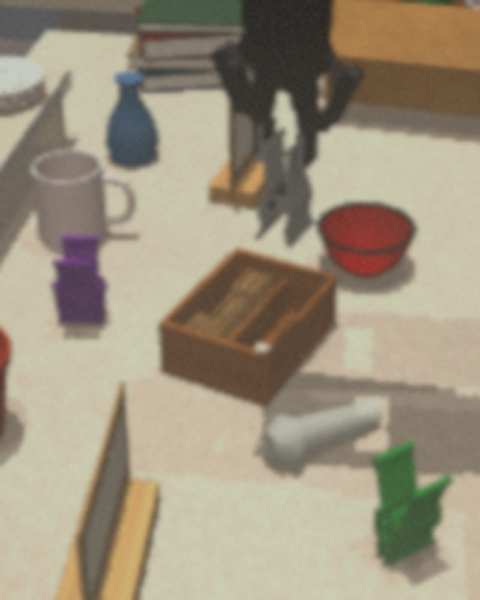

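```bash
python3 - <<'E'
from h import *
p,R=pose();print(delta(p,R,np.array([.547,.2,.28]),tgtR(-18.9)))
E
```

```text
(array([-0.0694,  0.312 ,  0.1186]), array([ 0.0004, -0.0002,  0.0001]), array([-0.0347,  0.156 ,  0.0593]), array([ 0.16, -0.08,  0.03]))
```

Emit:
drive_tool(deltas=[-0.012,0.052,0.02,0,0,0,-0.012,0.052,0.02,0,0,0,-0.012,0.052,0.02,0,0,0,-0.012,0.052,0.02,0,0,0,-0.012,0.052,0.02,0,0,0,-0.01,0.052,0.018,0,0,0,0,0,0,-0.022,0,0,0,0,0,-0.022,0,0,0,0,0,-0.021,0,0,0,0,0,0,0,0,0,0,0,0,0,0])

```text
clock: 8.7
eef_pos: [0.547, 0.2, 0.2807]
ee_rot: [-0.028, 0.707, 0.028, 0.706]
wrist_force: [-0.4, 0.2, -1.2]
gripper_width: 0.345
```

```bash
python3 - <<'E'
from h import *
snap('wrist','wr6');snap('scene','scene6');snap('side','side6');print(*pose(),sensors.get_state()['gripper_width'])
crop('scene6',300,60,420,210,4,'c6s');crop('side6',190,150,310,350,3,'c6d')
E
```

```text
[0.54710609 0.20007867 0.28111624] Rotation.from_matrix(array([[-2.26093233e-04, -7.98677952e-02,  9.96805439e-01],
                            [-6.34340765e-05,  9.96805464e-01,  7.98677828e-02],
                            [-9.99999972e-01, -4.51738673e-05, -2.30437310e-04]])) 0.34023455445820705
```

View pics/wr6.png

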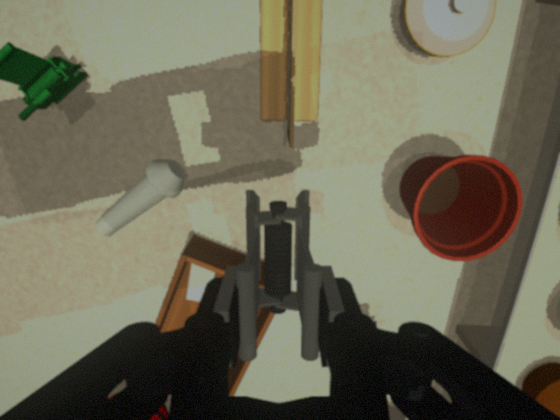

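View pics/c6s.png

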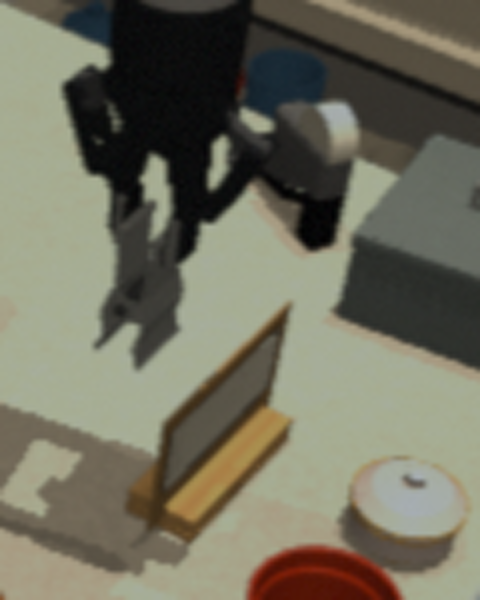

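View pics/c6d.png

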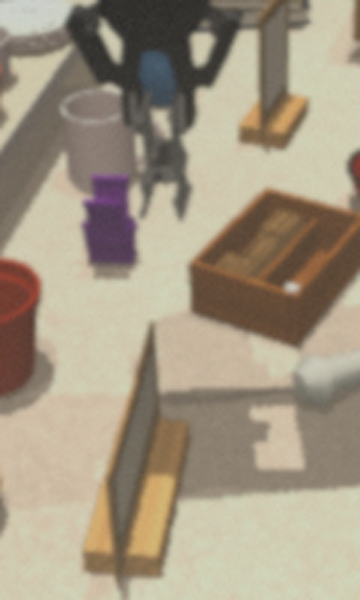

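Emit:
drive_tool(deltas=[0,0.06,0,0,0,0,0,0.06,0,0,0,0,0,0.06,0,0,0,0,0,0,0,0,0,0,0,0,0,0,0,0])

```text
clock: 9.48
eef_pos: [0.5398, 0.2894, 0.2812]
ee_rot: [-0.029, 0.707, 0.029, 0.706]
wrist_force: [-0.0, -0.2, -0.4]
gripper_width: 0.342
```

```bash
python3 - <<'E'
from h import *
snap('wrist','wr7');snap('scene','scene7');snap('side','side7');print(*pose(),sensors.get_state()['gripper_width'])
crop('wr6',200,0,360,180,4.4,'c6w');crop('wr7',200,0,360,240,3.3,'c7w')
crop('scene7',300,60,420,210,4,'c7s');crop('side7',190,150,310,350,3,'c7d')
E
```

```text
[0.53997524 0.28907718 0.28138261] Rotation.from_matrix(array([[ 7.21012861e-05, -8.02490752e-02,  9.96774840e-01],
                            [-6.93811227e-05,  9.96774839e-01,  8.02490802e-02],
                            [-9.99999995e-01, -7.49434193e-05,  6.63009769e-05]])) 0.3422768033826533
```

View pics/c6w.png

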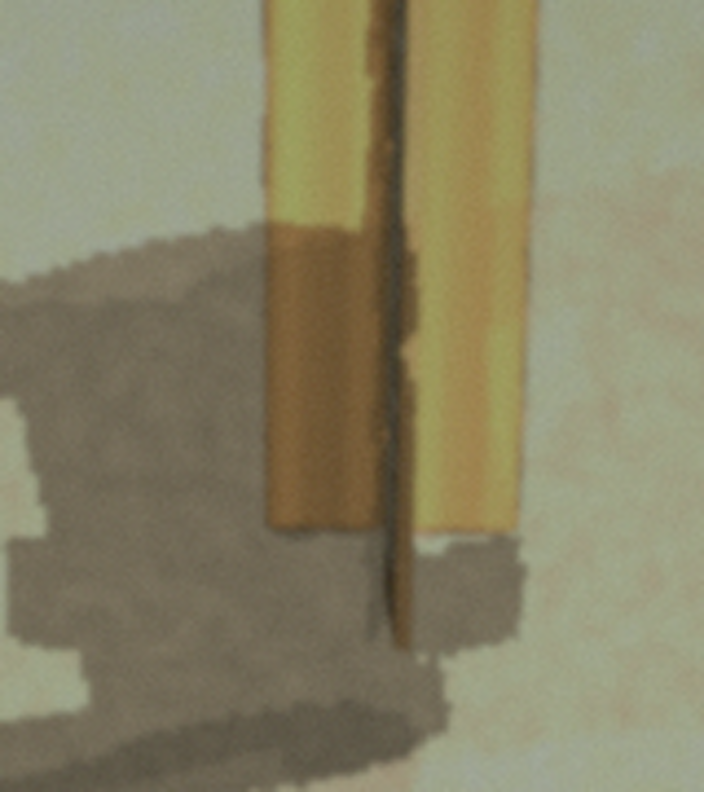

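View pics/c7w.png

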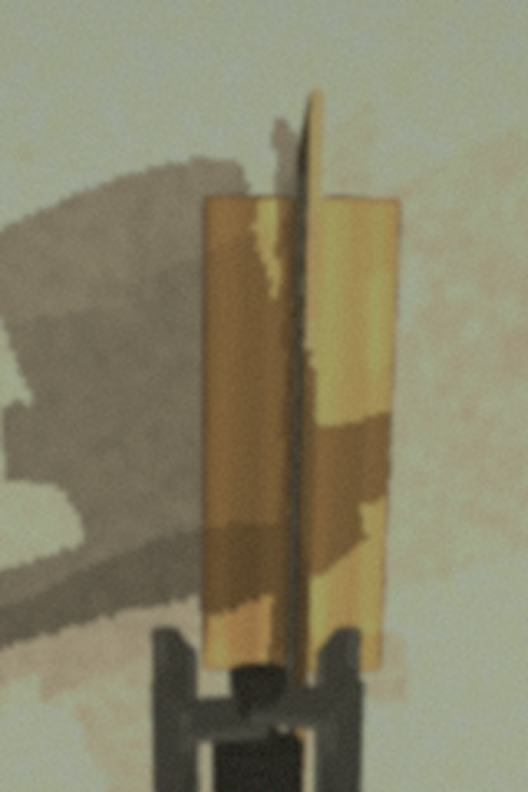

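View pics/c7s.png

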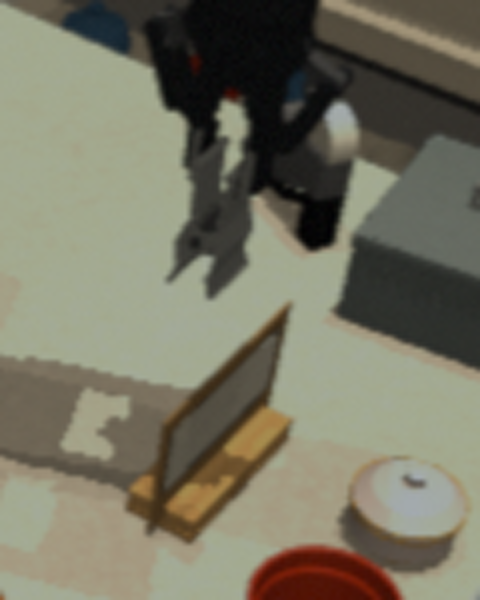

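View pics/c7d.png

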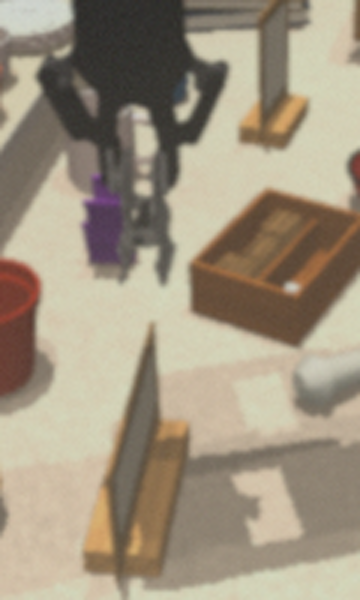

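```bash
python3 - <<'E'
from h import *
a=load('wr6');b=load('wr7');s=load('scene0');d=load('side0')
A=lambda x,y:(x/4.4+200,y/4.4);B=lambda x,y:(x/3.3+200,y/3.3)
for z in (.113,.118):
  n=onz(a,A(401,648),z);f=onz(b,B(316,92),z);v=f-n
  print(z,n.round(4),f.round(4),np.linalg.norm(v),np.degrees(np.arctan2(v[1],v[0])),((n+f)/2).round(4))
# foot corners at z=.024
F=[onz(a,A(*q),.024) for q in [(268,527),(518,530)]]+[onz(b,B(*q),.024) for q in [(205,197),(402,199)]]
print(np.round(F,4)); nm=(F[0]+F[1])/2;fm=(F[2]+F[3])/2;v=fm-nm;print('foot',(nm+fm)/2,np.linalg.norm(v),np.degrees(np.arctan2(v[1],v[0])))
for x in [tri([(a,A(401,648)),(s,(341.75,166.75)),(d,(241,258))]),tri([(b,B(316,92)),(s,(372.2,136.5)),(d,(227.5,310))]),tri([(a,A(401,648)),(s,(341.75,166.75))]),tri([(b,B(316,92)),(s,(372.2,136.5))])]: print(x)
E
```

```text
0.113 [0.5545 0.2366 0.113 ] [0.5426 0.4165 0.113 ] 0.18027240813852402 93.75830653566449 [0.5485 0.3266 0.113 ]
0.118 [0.5542 0.2373 0.118 ] [0.5425 0.4157 0.118 ] 0.17880954271793348 93.76658489850028 [0.5484 0.3265 0.118 ]
[[0.5245 0.2504 0.024 ]
 [0.5833 0.2544 0.024 ]
 [0.5145 0.3984 0.024 ]
 [0.5739 0.4027 0.024 ]]
foot [0.54905739 0.32650881 0.024     ] 0.1484462629622918 93.74848197835428
(array([0.55431001, 0.23722774, 0.11379988]), [np.float64(0.0005165865551774984), np.float64(0.0027781588416023184), np.float64(0.002681184775599049)])
(array([0.54089416, 0.4154522 , 0.1123106 ]), [np.float64(0.0020930506635113023), np.float64(0.0021154917812405485), np.float64(0.004094024793601462)])
(array([0.55568692, 0.23746947, 0.11407305]), [np.float64(0.0014638692131551465), np.float64(0.0014638692131553823)])
(array([0.54261187, 0.41672687, 0.11121583]), [np.float64(8.993965721580902e-05), np.float64(8.993965721569847e-05)])
```

```bash
python3 - <<'E'
from h import *
crop('scene7',330,85,380,140,10,'e7s');crop('side7',215,190,260,255,9,'e7d');crop('wr7',220,180,340,370,4,'e7w')
E
```

```text
(no output)
```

View pics/e7s.png

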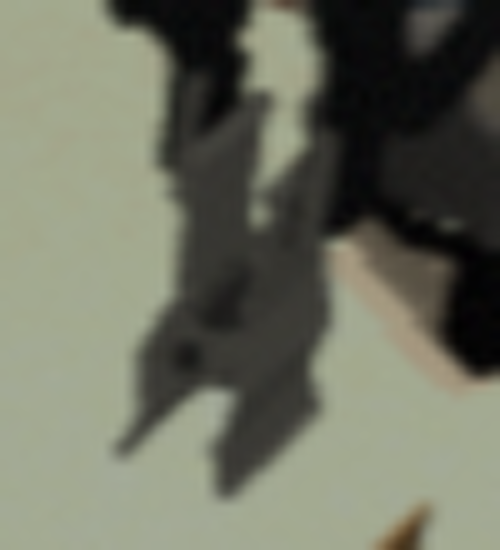

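View pics/e7d.png

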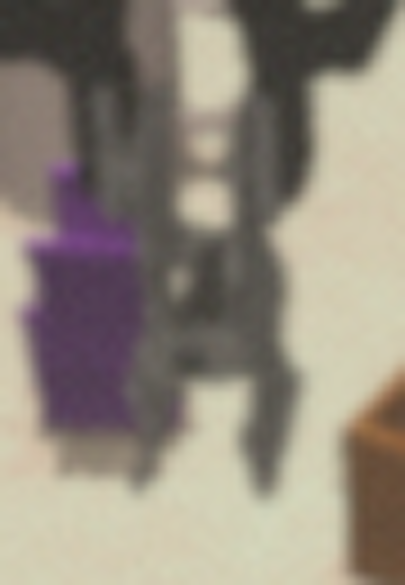

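View pics/e7w.png

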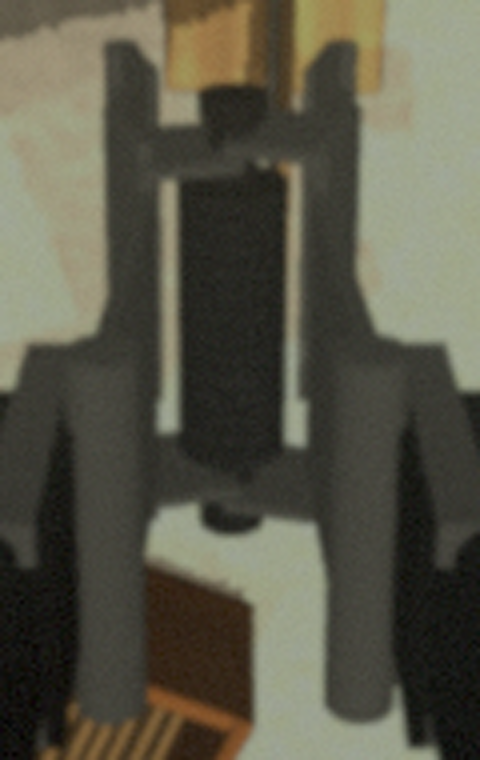

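```bash
python3 - <<'E'
from h import *
s=load('scene7');d=load('side7');w=load('wr7')
S=lambda x,y:(x/10+330,y/10+85);D=lambda x,y:(x/9+215,y/9+190);W=lambda x,y:(x/4+220,y/4+180)
p,R=pose();p=np.array([0.53997524,0.28907718,0.28138261])
L=lambda X:R.inv().apply(X-p).round(4)
X,e=tri([(s,S(318,412)),(d,D(143,487))]);print('lip+x +y',X,e,L(X))
# tool-frame predict: project assumed clip model for offset dx in range
for h in (-.064,-.067,-.070):
  pts=[R.apply(np.array([-h,y,z]))+p for z in (.013,-.013) for y in (-.025,.025)]
  print(h,'scene',((proj(s,pts)-[330,85])*10).round(0).tolist(),'side',((proj(d,pts)-[215,190])*9).round(0).tolist())
for h in (.022,.0253,.028):
  pts=[R.apply(np.array([h,y,0]))+p for y in (-.03,.03)]+[R.apply(np.array([h-.0485,y,z]))+p for z in (.0125,-.0125) for y in (-.019,.019)]
  print(h,'wrist pin/bars',((proj(w,pts)-[220,180])*4).round(0).tolist())
E
```

```text
lip+x +y [0.55260371 0.31375603 0.21208486] [np.float64(0.002351669607884741), np.float64(0.0023516696078851084)] [0.0693 0.0236 0.0146]
-0.064 scene [[217.0, 478.0], [310.0, 389.0], [134.0, 442.0], [229.0, 355.0]] side [[174.0, 362.0], [137.0, 476.0], [273.0, 366.0], [242.0, 480.0]]
-0.067 scene [[215.0, 487.0], [309.0, 398.0], [132.0, 451.0], [227.0, 364.0]] side [[174.0, 371.0], [138.0, 485.0], [274.0, 376.0], [242.0, 490.0]]
-0.07 scene [[214.0, 496.0], [307.0, 407.0], [131.0, 460.0], [226.0, 372.0]] side [[175.0, 381.0], [139.0, 495.0], [274.0, 385.0], [243.0, 500.0]]
0.022 wrist pin/bars [[234.0, 556.0], [234.0, 102.0], [366.0, 751.0], [380.0, 388.0], [100.0, 750.0], [87.0, 388.0]]
0.0253 wrist pin/bars [[234.0, 542.0], [234.0, 94.0], [363.0, 727.0], [376.0, 371.0], [103.0, 727.0], [91.0, 370.0]]
0.028 wrist pin/bars [[234.0, 530.0], [234.0, 87.0], [361.0, 708.0], [373.0, 357.0], [105.0, 708.0], [93.0, 357.0]]
```

```bash
python3 - <<'E'
from h import *
p,R=pose();print(p,delta(p,R,np.array([.5486,.3265,.2]),tgtR(3.76)))
E
```

```text
[0.53997524 0.28907718 0.28138261] (array([0.1628, 0.0732, 0.0232]), array([0.0023, 0.    , 0.    ]), array([0.0814, 0.0366, 0.0116]), array([0.84, 0.  , 0.  ]))
```

Emit:
drive_tool(deltas=[0,0.0244,0.0078,0,0,0,0,0.0244,0.0077,0,0,0,0,0.0244,0.0077,0.0023,0,0,0.03,0,0,0,0,0,0.04,0,0,0,0,0,0.04,0,0,0,0,0,0.03,0,0,0,0,0,0.0228,0,0,0,0,0,0,0,0,0,0,0,0,0,0,0,0,0])

```text
clock: 10.88
eef_pos: [0.5487, 0.3274, 0.2006]
ee_rot: [-0.023, 0.706, 0.024, 0.707]
wrist_force: [0.3, -0.8, -0.6]
gripper_width: 0.34
```

```bash
python3 - <<'E'
from h import *
snap('wrist','wr8');snap('scene','scene8');snap('side','side8');print(*pose(),sensors.get_state()['gripper_width'])
crop('scene8',325,95,395,180,8,'e8s');crop('side8',200,215,270,325,6,'e8d')
E
```

```text
[0.54861124 0.32737511 0.20055422] Rotation.from_matrix(array([[ 9.74440545e-04, -6.69345966e-02,  9.97756889e-01],
                            [ 4.95196371e-04,  9.97757273e-01,  6.69341387e-02],
                            [-9.99999403e-01,  4.28862252e-04,  1.00540091e-03]])) 0.34065014673990696
```

View pics/e8s.png

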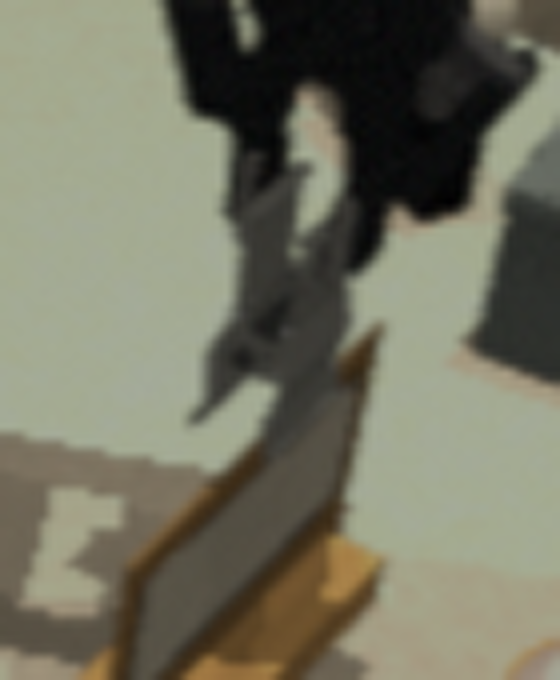

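View pics/e8d.png

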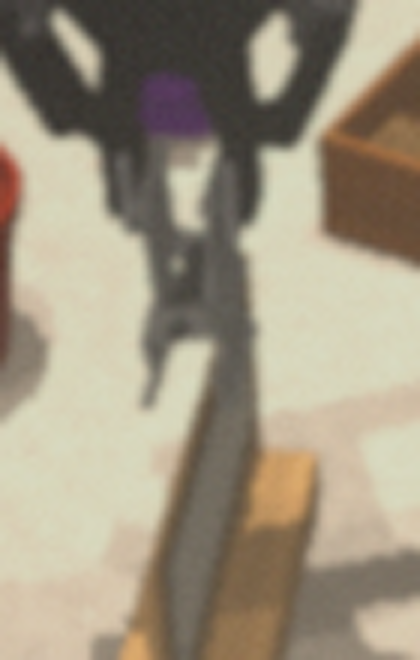

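View pics/wr8.png

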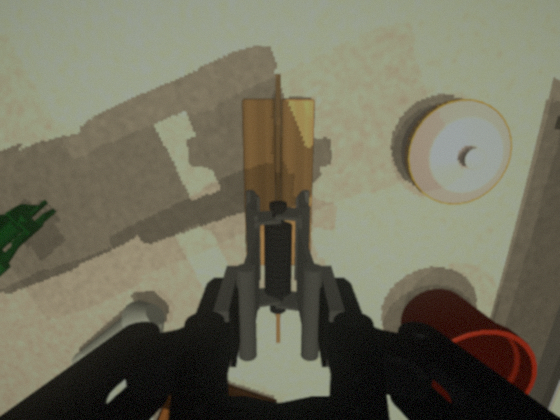

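```bash
python3 - <<'E'
from h import *
w=load('wr8');p,R=pose()
for q in [(278,75),(278,342)]: print(R.inv().apply(onz(w,q,.118)-p).round(4))
pts=[R.apply(np.array([.0267,y,0]))+p for y in (-.03,.03)];print(proj(w,pts))
crop('wr8',240,180,320,370,4,'e8w')
E
```

```text
[ 0.0826  0.0885 -0.0001]
[ 0.0825 -0.0898 -0.0001]
[[278.02864195 313.12036737]
 [278.01253475 201.76657323]]
```

View pics/e8w.png

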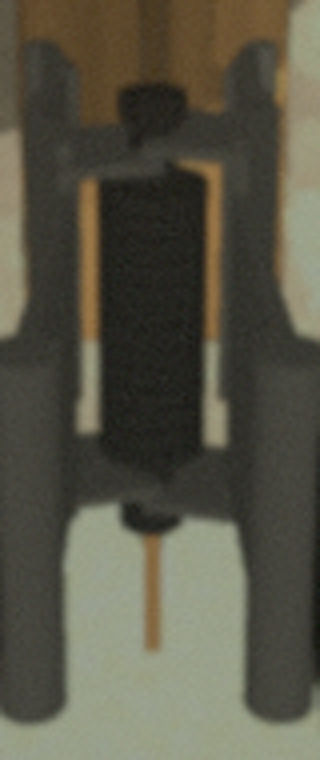

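Emit:
drive_tool(deltas=[0.008,0,0,0,0,0,0.01,0,0,0,0,0,0.01,0,0,0,0,0,0.01,0,0,0,0,0,0.01,0,0,0,0,0,0.008,0,0,0,0,0,0.005,0,0,0,0,0,0,0,0,0,0,0,0,0,0,0,0,0,0,0,0,0,0,0])

```text
clock: 12.28
eef_pos: [0.5484, 0.3273, 0.1696]
ee_rot: [-0.024, 0.707, 0.024, 0.707]
wrist_force: [0.2, 0.1, -1.0]
gripper_width: 0.338
```

```bash
python3 - <<'E'
from h import *
snap('wrist','wr9');snap('scene','scene9');snap('side','side9');print(*pose(),sensors.get_state()['gripper_width'],sensors.get_state()['wrist_force'])
crop('scene9',325,95,395,180,8,'e9s');crop('side9',200,215,270,325,6,'e9d');crop('wr9',240,60,320,370,2.4,'e9w')
E
```

```text
[0.54839344 0.32724766 0.16947029] Rotation.from_matrix(array([[ 7.07643671e-05, -6.68931256e-02,  9.97760144e-01],
                            [ 4.19668709e-05,  9.97760146e-01,  6.68931227e-02],
                            [-9.99999997e-01,  3.71392217e-05,  7.34131604e-05]])) 0.34167078440828674 [-0.42067263 -0.44039923 -0.57553207]
```

View pics/e9s.png

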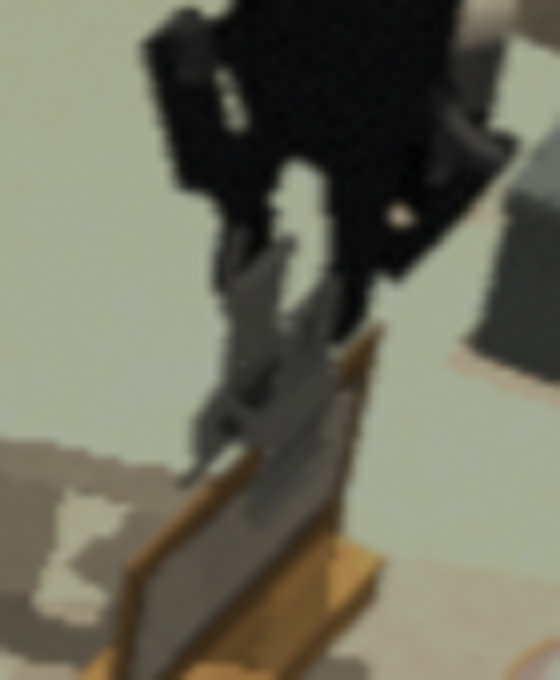

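View pics/e9d.png

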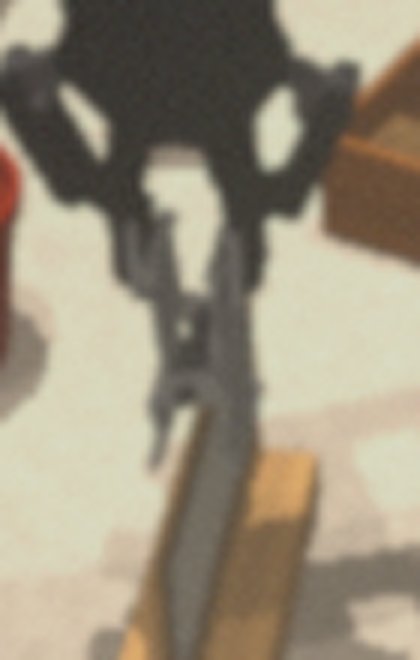

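View pics/e9w.png

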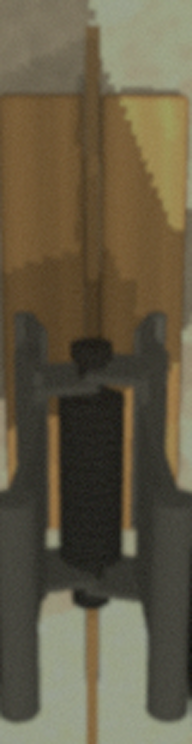

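```bash
python3 - <<'E'
from h import *
s=load('scene9');d=load('side9');p,R=pose()
n=R.apply([0,0,1])
def onp(c,q,off):
    o,dd=ray(c,q); t=((p-o)@n+off)/(dd@n); X=o+t*dd; return X.round(4),R.inv().apply(X-p).round(4)
for nm,c,qs in [('scene',s,[((357.25,160.25),.0145),((348.1,155.6),-.0145),((341.75,166.75),0),((372.2,136.5),0)]),('side',d,[((225.8,293.3),.0145),((241,258),0),((227.5,310),0)])]:
  for q,o in qs: print(nm,*onp(c,q,o))
E
```

```text
scene [0.5642 0.3089 0.0967] [ 0.0728 -0.0193  0.0145]
scene [0.5356 0.3009 0.1033] [ 0.0661 -0.0254 -0.0145]
scene [0.554  0.2432 0.1089] [ 0.0606 -0.0843 -0.    ]
scene [0.5424 0.417  0.1109] [ 0.0585  0.09   -0.    ]
side [0.5617 0.3457 0.0941] [0.0753 0.0175 0.0145]
side [0.5553 0.2244 0.1041] [ 0.0654 -0.1031 -0.    ]
side [0.5439 0.395  0.0929] [0.0766 0.0679 0.    ]
```

Emit:
drive_tool(deltas=[0.003,0,0,0,0,0,0,0,0,0,0,0,0,0,0,0,0,0,0,0,0,0,0,0])

```text
clock: 12.92
eef_pos: [0.5484, 0.3272, 0.1679]
ee_rot: [-0.024, 0.707, 0.024, 0.707]
wrist_force: [-0.3, 0.1, -0.9]
gripper_width: 0.341
```

```bash
python3 - <<'E'
from h import *
snap('scene','scene10');st=sensors.get_state();print(*pose(),st['gripper_width'],st['wrist_force'],st['clock'])
a=cv2.imread('pics/scene0.png').astype(int);b=cv2.imread('pics/scene10.png').astype(int)
for f in('scene0','scene10'): crop(f,320,125,400,205,4,'f'+f)
x=[cv2.imread(f'pics/f{f}.png') for f in('scene0','scene10')];cv2.imwrite('pics/cmp.png',np.hstack(x))
print(order.job_done())
E
```

```text
[0.54836589 0.32726044 0.16792505] Rotation.from_matrix(array([[ 2.28377285e-05, -6.69647530e-02,  9.97755341e-01],
                            [-3.49839253e-06,  9.97755342e-01,  6.69647531e-02],
                            [-1.00000000e+00, -5.01986268e-06,  2.25521966e-05]])) 0.338987255085596 [-0.68765183 -0.73168866 -0.98395735] 12.975
the job is handed in; nothing more can be done
None
```

View pics/cmp.png

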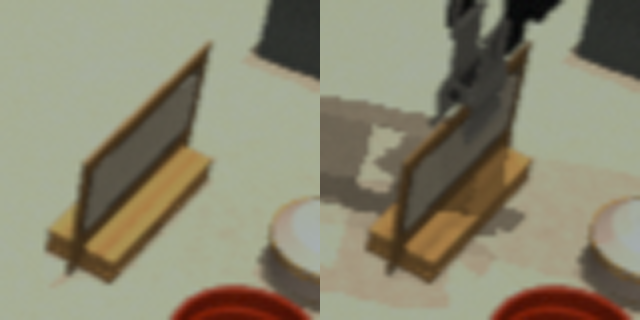

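The steel clip is now held squeezed open, jaws down over the middle of the wide card's top edge, and I've handed the job in at 13 s. I squeezed it off the tray rim by its thumb levers and carried it to the card, the stand near (353,165) in the scene view. That card measured about 179 mm wide and about 113–118 mm high.

Last checks:
- **Grip:** the fingers stood at 0.34 of their stroke, about 29 mm, with a 40 N grip set. That matches the clip being squeezed to its stop.
- **Alignment:** in the wrist view the card lies on the clip's centre line, within about 1 mm across and along the edge, and square to within about 0.1°.
- **Card and stand:** wrist force was about 1 N, as in free air. In the before and after pictures the stand shows no movement.
- **Depth (the checks disagreed):** how far the lips reach below the card's top edge came out differently by method:
  - About 18 mm by the wrist camera and arm position, taking your 118 mm card height.
  - About 10–12 mm by the scene camera.
  - The fixed cameras read known heights 3–6 mm low, so I trust the first figure more. I set the final height so that both fall within the 7–26 mm window.

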